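Set the back stop of a board trimmer and tuck a strip under its hold-down leaf

TASK

Set the back stop of the board trimmer by turning its dial clockwise until the pointer stands on the long index mark. Then take the loose board strip from the stack of blanks, lay it on the trimmer's bed and slide one end under the hinged hold-down leaf without lifting the leaf, square and right up to the back stop without pushing the stop out of its setting. Finish while still holding the strip firmly pressed flat on the bed with the fingers, ready for the cut: do not let go, and leave everything else on the table where it is.

Things in the scene. Friction and masses are not known exactly. Their poses are not given: they have to be found in the camera images.
- trimmer: Board trimmer screwed to the table (place, heading vary). Origin: table height, below the middle of its rail. x is the feed direction (board goes in from the -x side towards +x), y along the rail, z up. Light-grey bed, white lines, x -170 to +150, y -165 to +165 mm, top 25 mm above the table. Beyond the rail a grey gearbox (x 56 to 140, y -87 to -13 mm, 28 mm above the bed) carries the dial.
- bed_mid (a point): Point on the bed's top face under the middle of the rail; axes as the trimmer's. Over it the aluminium rail, x -12 to +18 mm, 24 to 42 mm above the bed, runs along y between black end blocks at y -153 and +153 mm (46 mm tall). The black cutter carriage is parked on the rail at y +88 to +136, x -43 to +32 mm, top 55 mm above the bed.
- leaf (a joint): Hinge of the hold-down leaf, an aluminium flap 262 mm long, 2.5 mm thick, lapping the bed under the rail. 0 = at rest, grows as its lip is lifted (0.1 rad = 5 mm; limit 0.25). Hinge at trimmer x +24 mm, free lip at x -30 mm. At rest its flat underside is 12 mm above the bed; the front 12 mm are bent up, underside 16 mm above the bed at the edge. About 1 to 2 N lifts it.
- leaf_lip (a point): Middle of the free, upturned front edge of the leaf, on the feed side, 17 mm above the bed at rest.
- stop_face (a point): Lower edge, middle, of the back stop's face, at bed height; axes as the trimmer's, the face looks to -x. The stop is an aluminium bar 110 mm wide (y -55 to +55), 23 mm tall, beyond the leaf. The dial moves it, 12 mm per rad: face at trimmer x = 36 mm + 12 mm x dial value (55 mm at the index mark). A push over about 9 N moves it and turns the dial.
- dial (a joint): The back stop's dial on a vertical axis. Value in rad, grows clockwise seen from above, 0 to 2.3; 1.6 when its white pointer stands on the long index mark (the short ticks are 0.2 rad apart). Starts between 0.2 and 0.9. It needs about 0.12 N m and stays where it is left.
- dial_grip (a point): On the dial's axis at the middle height of its grip bar, 72 mm above the table. The point's x runs along the bar towards the pointer. The bar is 42 mm long, 11 mm wide and 20 mm tall (10 mm below to 10 mm above this point), on a black skirt disc 57 mm in diameter.
- index_mark (a point): Middle of the long white index mark on the dark dial plate, 35 mm from the dial's axis.
- blanks: Stack of brown corrugated blanks, 240 x 130 mm and 44 mm tall, fixed; origin under its centre, x along the long side. It stands to the left or the right of the trimmer.
- strip_center (a point): Centre (half-way up) of the loose board strip: stiff light-brown double-wall corrugated board 200 x 50 x 8 mm, 30 g (varies), x along its length, z up. It starts lying flat on top of the blanks (its underside 44 mm above the table). Both ends are alike.
- plates: Stack of white plates with card between them, about 180 mm across and 95 mm tall, fixed; origin under its centre. It stands on the side of the trimmer where the blanks are not.
- offcut: Bystander: piece of the same board, 40 x 50 x 8 mm, loose on the trimmer's bed beyond the rail. Origin under its centre.
- mug: Bystander: white mug, 82 mm across, 88 mm tall. Origin under its centre.
- bowl: Bystander: white bowl, 150 mm across, 70 mm tall. Origin under its centre.
- knife: Bystander: orange box cutter, 130 mm long, 20 mm wide, 15 mm tall, lying on the table to the left of the robot. Origin under its middle.
- tape: Bystander: paper tape roll lying flat, 96 mm across, 48 mm tall. Origin under its centre.
- tub: Bystander: white plastic tub with lid, 158 x 118 x 72 mm. Origin under its centre.

How it is judged:
By the outcome, as a careful person would: the job done as asked, in the order asked, and still so for the second after the job is handed in, while the arm keeps its last pose, push and grip.
It also fails if it takes over 64 s, if anything falls off the work surface, if the arm or the gripper's body presses on something with over 40 N, if the wrist force passes 120 N, or if a joint passes its speed limit or range.

ROBOT

A 6-joint arm with a two-finger parallel gripper is mounted at the origin on the work surface. World frame = base frame: x ahead of the robot, y to its left, z up, the work surface at z = 0. Lengths are in m, angles in rad, forces in N, time in s.
With the tool pointing down it reaches from about 0.3 to 0.775 m from the base axis. Payload 14.6 kg.
Tool frame: the origin (TCP) lies between the finger pads; the fingertips stand 14 mm ahead of it and the grasp point (between the pads) lies 5 mm behind it; z points along the fingers, y is the line along which they close (so a half turn about z gives the same grasp; the last joint's range is limited). The gripper opens to 94 mm and grips with 3 to 60 N. Pads are 16 mm wide; open, the fingers measure 119 mm over their backs; the gripper's body (75 mm by 177 mm) begins 78 mm behind the grasp point.
Start: joints at [1.195, 0.3, 1.521, -0, 1.321, -0.067], TCP at [0.167, 0.524, 0.219] pointing down, gripper open.
Joint ranges: [-3.03, 3.03], [-0.79, 2.21], [0.23, 2.52], [-1.04, 4.18], [0, 3.07], [-2.55, 2.55]. Speed limits (rad/s): [2.22, 2.22, 2.57, 3.14, 3.14, 3.14].

INTERFACE

Orientations are given as [roll, pitch, yaw] about the fixed x, y, z axes, in that order (R = Rz(yaw) Ry(pitch) Rx(roll)).
In Python, from station import ctrl gives the robot as it stands. The module is installed in compiled form; this text tells all that it offers.
- The arm moves only by the tool move_arm, never from a script. Its argument "targets" is a list of rows, each a list of 7 numbers: the opening, from -1 (shut) to 1 (fully open), then the shift along the tool's x, y, z in units of 50 mm (1.0 is 50 mm), then the turn, a rotation vector about the tool's x, y, z in rad. A call has 1 to 12 rows; each row is the pose to reach, as a shift and turn from the pose commanded when the call began, along the tool's axes at that moment; what a row does not reach only later rows make up. A row lasts 1/10 s, in which the tool goes at most 50 mm and 8.59 degrees, less where a joint would pass 70% of its speed; a pose out of reach is approached as far as the arm can. A call with a gripper value outside its range is refused whole. The fingers move at their own pace and stop on an object; "grip_force" is the grip in N (left out, the last holds). Time passes only in rows, so rows that repeat a pose let the fingers close. It gives the time, the measured TCP pose, the force, the opening and the grip force at its end, in the units of the state.
- ctrl.get_obs(): the state, without advancing time (a new reading comes with each control period).
- ctrl.camera(name): name is "side" or "top"; returns (picture, depth): 420x560x3 uint8, red, green, blue; 420x560 float32, m along the optical axis (not along the pixel's ray), 0 where there is no reading.
- ctrl.camera_params(name): a dict with "intrinsics" (3x3 intrinsics, pixels), "rvec" (rotation vector, rad) and "tvec" (3), from world to camera coordinates, as OpenCV has them. Camera axes: x right, y down, z forward; pixel columns grow to the right and rows downward; lengths in m; the calibration is good to about 2 mm. A picture is of the moment at which its call begins. camera_params takes no time and is no camera call.
- ctrl.hand_in(): hands the job in; it is judged then, once.
Trained networks look in the newest picture that a camera, given by its name, has taken for a name from the list of things; names that differ only in an ending like _2 or _b are one class to them, and where a whole thing is asked for, a point or a joint stands for the part that bears it (a point fixed in the world has none). Each returns a list of dicts, best first, with "score" (0 to 1); they miss things now and then, are a little off and sometimes report something else, mostly with a low value. They report only what shows in the picture. A call takes as long as a camera call.
- ctrl.cut_out(camera, target): "region" (420x560 bool, what is visible of it) and "point" ([column, row] in pixels, amid what is visible of it).
- ctrl.tip_of(camera, target): "point" ([column, row] in pixels: a listed point, or the origin of a listed thing).
The state is a dict: "time_s": time; "qpos": joint angles; "joint_vel": joint speeds; "tau": joint torques, N m; "ee_pos": TCP position; "eef_rot": TCP orientation; "force": force on the tool from outside, world axes, zero at the start; "moment": the same for the moment, N m; "grip_width": finger opening in m; "grip_force": force on a finger pad.
Only numpy, scipy, OpenCV 4.12 (cv2) and the standard library are available. Lean on these libraries where they do the work, as an engineer would, in place of code of your own. Each camera call takes 0.05 s, during which the arm holds its last target. There are 200 camera calls.

## Working session

There is one attempt and no reset: what is moved stays moved. The work goes in short steps, Python scripts to look and compute and a tool call to move; the robot and the scene stay as the last step left them, time stands still between calls to the robot, and variables do not carry over. Pictures are saved under pics/ and viewed, at most 10 in all, crops included, and the job is handed in when it is done.

Besides the shell and the picture viewer there is one more tool, called after ">>>" by a JSON object that holds its "api" and its "payload". move_arm: Moves the arm, as the interface text tells. Its arguments: {"type":"object","properties":{"targets":{"type":"array"},"grip_force":{"type":"number"}},"required":["targets"]}

```bash
mkdir -p pics
cat > h.py <<'E'
import numpy as np, cv2
from station import ctrl
from scipy.spatial.transform import Rotation as R
def cam(n):
    p=ctrl.camera_params(n); K=np.array(p['intrinsics']); Rm=cv2.Rodrigues(np.array(p['rvec'],float))[0]; return K,Rm,np.array(p['tvec'],float).ravel()
def ray(n,px):
    K,Rm,t=cam(n); d=Rm.T@np.linalg.inv(K)@np.array([px[0],px[1],1.]); return -Rm.T@t,d
def atz(n,px,z):
    c,d=ray(n,px); return c+d*(z-c[2])/d[2]
def proj(n,P):
    K,Rm,t=cam(n); q=K@(Rm@np.asarray(P,float)+t); return q[:2]/q[2]
def cloud(n,dep):
    K,Rm,t=cam(n); v,u=np.indices(dep.shape); X=np.stack([(u-K[0,2])/K[0,0]*dep,(v-K[1,2])/K[1,1]*dep,dep],-1); return (X-t)@Rm
def save(n,img): cv2.imwrite('pics/'+n,img[:,:,::-1])
E
python3 - <<'E'
from h import *
np.set_printoptions(precision=4,suppress=True)
Z=dict(bed_mid=.025,leaf_lip=.042,stop_face=.025,dial_grip=.072,index_mark=.053,strip_center=.048,blanks=0,trimmer=0)
for n in ['top','side']:
    im,d=ctrl.camera(n); save(n+'0.png',im); np.save(n+'0.npy',d)
    print(n,'campos',ray(n,(0,0))[0])
    for k in Z:
        r=ctrl.tip_of(n,k)
        for x in r[:2]: print(n,k,round(x['score'],2),np.array(x['point']),atz(n,x['point'],Z[k]))
o=ctrl.get_obs(); print(o['ee_pos'],o['eef_rot'],o['time_s'],o['grip_width'])
E
```

```text
top campos [0.4327 0.0262 1.0487]
top bed_mid 0.85 [288.5 202.9] [ 0.539  -0.0086  0.025 ]
top bed_mid 0.19 [286.  203.7] [ 0.537  -0.0021  0.025 ]
top leaf_lip 0.77 [274.8 203.6] [0.536  0.0269 0.042 ]
top stop_face 0.66 [305.  204.6] [ 0.5339 -0.0513  0.025 ]
top dial_grip 0.59 [328.2 221.8] [ 0.4858 -0.1038  0.072 ]
top index_mark 0.85 [336.4 205.1] [ 0.5286 -0.1283  0.053 ]
top strip_center 0.67 [285.4 202.3] [ 0.5383 -0.      0.048 ]
top blanks 0.73 [427.8 237.5] [ 0.444  -0.3749  0.    ]
top blanks 0.25 [286.9 202.3] [ 0.5433 -0.0053  0.    ]
top trimmer 0.62 [283.2 202.7] [0.5424 0.0046 0.    ]
side campos [ 0.1177 -0.624   0.7997]
side bed_mid 0.96 [278.7 211.8] [0.5358 0.0049 0.025 ]
side leaf_lip 0.71 [274.2 199.3] [0.5424 0.0361 0.042 ]
side stop_face 0.77 [287.7 225.4] [ 0.528  -0.0479  0.025 ]
side dial_grip 0.84 [289.5 233.8] [ 0.4915 -0.1071  0.072 ]
side dial_grip 0.46 [431.6 280.9] [ 0.6655 -0.3832  0.072 ]
side index_mark 0.95 [306.6 237.9] [ 0.5276 -0.1269  0.053 ]
side strip_center 0.7 [349.7 339. ] [ 0.446  -0.3785  0.048 ]
side blanks 0.9 [344.  349.3] [ 0.4426 -0.3733  0.    ]
side trimmer 0.56 [278.  218.5] [0.5339 0.0055 0.    ]
side trimmer 0.19 [138.2 194.8] [ 0.2578  0.3016 -0.    ]
[0.1671 0.524  0.2195] [3.1416 0.     2.8328] 0.9 0.09377694184287581
```

View pics/top0.png

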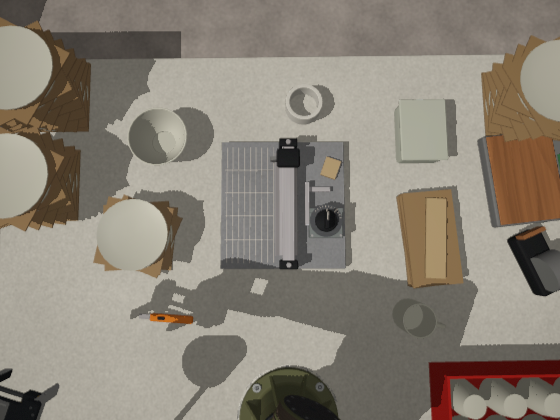

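View pics/side0.png

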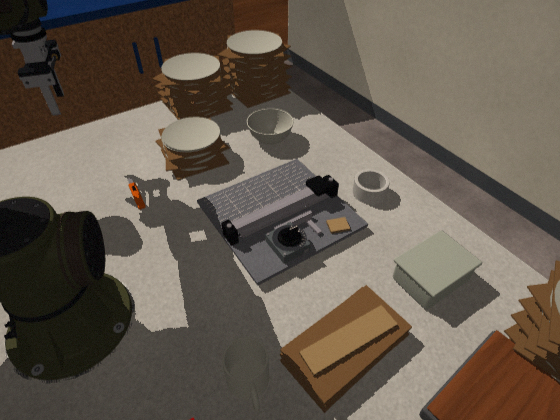

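The top view shows the trimmer around (288,203), with feed to the right (world -y). The dial is at (327,220), the strip at (436,238), and the plates are on the left. Next I'll measure heading, strip and dial.

Run:
```python
from h import *
np.set_printoptions(precision=4,suppress=True)
D={}
for n in ['top','side']:
    im,d=ctrl.camera(n); D[n]=(im,d); P=cloud(n,d)
    for k in ['strip_center','trimmer','dial_grip','plates','leaf','offcut']:
        for r in ctrl.cut_out(n,k)[:1]:
            m=r['region']&(d>0); Q=P[m]
            if len(Q)<10: continue
            md=np.median(Q,0)
            sel=Q
            if k=='trimmer': sel=Q[(Q[:,2]>.018)&(Q[:,2]<.033)]; rail=Q[(Q[:,2]>.06)&(Q[:,2]<.075)]; print('rail',cv2.minAreaRect((rail[:,:2]*1000).astype(np.float32)))
            print(n,k,round(r['score'],2),m.sum(),'med',md,cv2.minAreaRect((sel[:,:2]*1000).astype(np.float32)))
c=lambda n,x,y,w: cv2.resize(D[n][0][y-w:y+w,x-w:x+w],(400,400),interpolation=cv2.INTER_CUBIC)
save('dial.png',np.hstack([c('top',328,215,28),c('side',292,235,28)]))
```

```text
top strip_center 0.97 1594 med [ 0.4419 -0.3721  0.0526] ((442.83526611328125, -373.5552978515625), (51.702335357666016, 197.24847412109375), 86.1856460571289)
rail ((540.310302734375, -49.106895446777344), (323.5244445800781, 158.11492919921875), 3.875486373901367)
top trimmer 0.79 15265 med [0.529  0.0114 0.027 ] ((536.7657470703125, 7.4123382568359375), (320.9759826660156, 329.178466796875), 89.09556579589844)
top dial_grip 0.71 386 med [ 0.4908 -0.0966  0.0633] ((491.7113952636719, -98.32485961914062), (52.656471252441406, 54.39698791503906), 43.85979080200195)
top plates 0.59 5492 med [0.4617 0.3629 0.0838] ((462.67962646484375, 387.3407897949219), (221.50039672851562, 199.3096160888672), 79.94358825683594)
top leaf 0.75 994 med [0.5169 0.0143 0.0418] ((521.9119873046875, -1.7318229675292969), (61.896915435791016, 227.73892211914062), 89.09561157226562)
top offcut 0.52 319 med [ 0.6295 -0.118   0.0338] ((630.091796875, -119.44320678710938), (43.925899505615234, 54.16635513305664), 73.08637237548828)
side strip_center 0.64 2611 med [ 0.4373 -0.3785  0.0525] ((445.4654846191406, -374.68310546875), (56.10343551635742, 200.8403778076172), 86.22521209716797)
rail ((540.52099609375, -50.32672119140625), (329.3334655761719, 152.93389892578125), 3.590862274169922)
side trimmer 0.87 11544 med [ 0.5103 -0.0278  0.0267] ((538.7843017578125, 4.2867584228515625), (323.10308837890625, 332.1705322265625), 89.31352996826172)
side dial_grip 0.51 5765 med [ 0.4174 -0.4003  0.0433] ((455.0257263183594, -364.09033203125), (262.70281982421875, 145.59390258789062), 4.901549339294434)
side plates 0.85 3201 med [0.4511 0.3259 0.0794] ((479.96942138671875, 428.7926330566406), (329.6277770996094, 203.3079833984375), 73.39117431640625)
side offcut 0.67 289 med [ 0.6289 -0.1246  0.0331] ((631.8779296875, -117.31248474121094), (52.561798095703125, 50.90829849243164), 70.25550079345703)
```

View pics/dial.png

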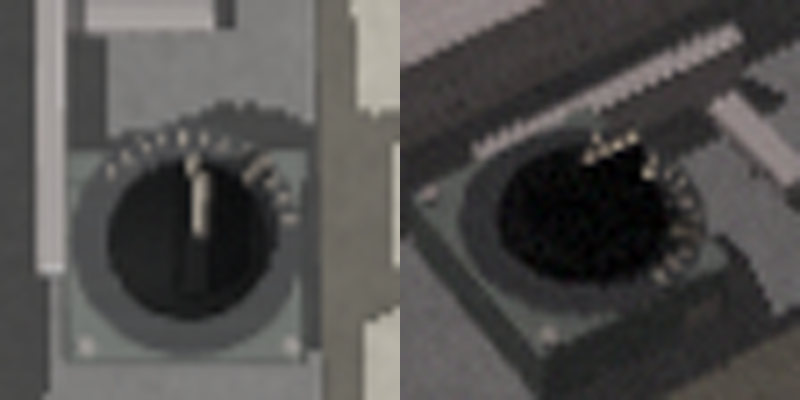

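Crop: in the top view the dial disc is centred near (190,240), the pointer is almost straight up (+x world), and the long mark is around (258,165). I'll rectify this to measure angles.

Run:
```python
from h import *
np.set_printoptions(precision=4,suppress=True)
for z in (.055,.062): print(atz('top',(326.6,220.6),z))
A=np.array([.487,-.1025])
tiles=[]
for n in ['top','side']:
    im,_=ctrl.camera(n)
    for z in (.053,.062,.082):
        N=260; g=(np.arange(N)-N/2)*.0004
        X=A[0]-g[:,None]+0*g[None]; Y=A[1]-g[None]+0*g[:,None]
        K,Rm,t=cam(n); q=(np.stack([X,Y,np.full_like(X,z)],-1)@Rm.T+t)@K.T
        w=cv2.remap(im,(q[...,0]/q[...,2]).astype(np.float32),(q[...,1]/q[...,2]).astype(np.float32),cv2.INTER_CUBIC)
        w=np.clip(w.astype(float)*1.5,0,255).astype(np.uint8); 
        cv2.circle(w,(130,130),87,(255,0,0),1); cv2.circle(w,(130,130),2,(255,0,0),1); cv2.circle(w,(130,130),71,(0,255,0),1) 
        tiles.append(w)
save('rect.png',np.vstack([np.hstack(tiles[:3]),np.hstack(tiles[3:])]))
```

```text
[ 0.4898 -0.1022  0.055 ]
[ 0.4894 -0.1013  0.062 ]
```

View pics/rect.png

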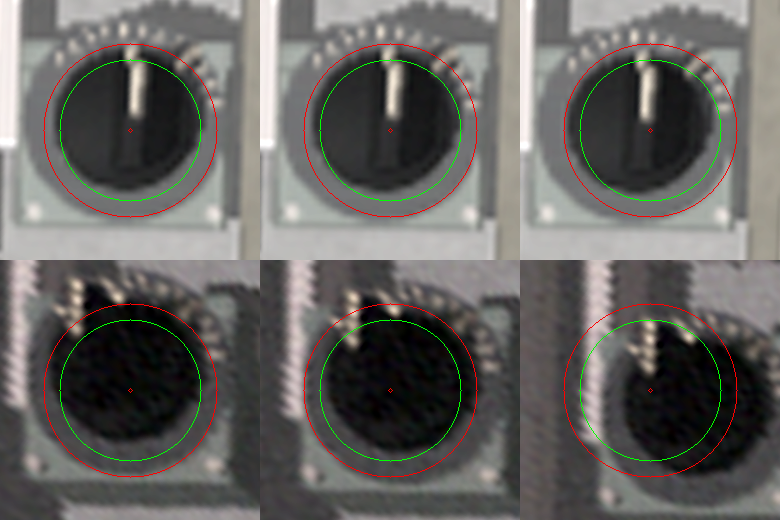

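```bash
cat >> h.py <<'E'
def go(x,y,z,yaw,pitch_tool=None):
    o=ctrl.get_obs(); R0=R.from_euler('xyz',o['eef_rot']); R1=R.from_euler('xyz',[np.pi,0,yaw])
    s=R0.inv().apply(np.array([x,y,z])-o['ee_pos'])/.05; w=(R0.inv()*R1).as_rotvec()
    print('shift',s.round(3),'turn',w.round(4),'| ee',o['ee_pos'].round(4),o['eef_rot'].round(4),'t',o['time_s'],'F',np.round(o['force'],2),'M',np.round(o['moment'],2),'w',round(o['grip_width'],4),'gf',o['grip_force'],'q',np.round(o['qpos'],2))
E
python3 -c "
from h import *
go(.4917,-.102,.13,.03)"
```

```text
shift [-9.989 -9.954  1.789] turn [-0.0000e+00  1.0000e-04  2.8028e+00] | ee [0.1671 0.524  0.2194] [-3.1415 -0.      2.8328] t 1.7 F [ 0.13 -0.35  0.06] M [ 0.02 -0.01  0.05] w 0.0936 gf 0.0 q [ 1.2   0.3   1.52  0.    1.32 -0.07]
```

>>> {"api": "move_arm", "payload": {"targets": [[-0.1, -9.99, -9.95, 0.5, 0, 0, 2.8], [-0.1, -9.99, -9.95, 0.5, 0, 0, 2.8], [-0.1, -9.99, -9.95, 0.5, 0, 0, 2.8], [-0.1, -9.99, -9.95, 0.5, 0, 0, 2.8], [-0.1, -9.99, -9.95, 0.5, 0, 0, 2.8], [-0.1, -9.99, -9.95, 0.5, 0, 0, 2.8], [-0.1, -9.99, -9.95, 0.5, 0, 0, 2.8], [-0.1, -9.99, -9.95, 0.5, 0, 0, 2.8], [-0.1, -9.99, -9.95, 0.5, 0, 0, 2.8], [-0.1, -9.99, -9.95, 0.5, 0, 0, 2.8], [-0.1, -9.99, -9.95, 0.5, 0, 0, 2.8], [-0.1, -9.99, -9.95, 0.5, 0, 0, 2.8]]}}

```text
time_s: 2.9
ee_pos: [0.4439, -0.0105, 0.1984]
eef_rot: [3.141, -0.0, 1.026]
force: [0.0, 0.3, -0.2]
grip_width: 0.0421
grip_force: 0.0
```

```bash
python3 -c "
from h import *
go(.4917,-.102,.13,.03)"
```

```text
shift [-1.071  1.765  1.369] turn [ 5.000e-04 -7.000e-04  9.964e-01] | ee [ 0.4439 -0.0105  0.1984] [ 3.1409e+00 -4.0000e-04  1.0264e+00] t 2.9 F [ 0.03  0.33 -0.2 ] M [-0.02  0.14 -0.05] w 0.0421 gf 0.0 q [-0.11  0.08  1.83  0.    1.23  0.44]
```

>>> {"api": "move_arm", "payload": {"targets": [[-0.1, -1.07, 1.77, 1.37, 0, 0, 0.996], [-0.1, -1.07, 1.77, 1.37, 0, 0, 0.996], [-0.1, -1.07, 1.77, 1.37, 0, 0, 0.996], [-0.1, -1.07, 1.77, 1.37, 0, 0, 0.996], [-0.1, -1.07, 1.77, 1.37, 0, 0, 0.996], [-0.1, -1.07, 1.77, 1.37, 0, 0, 0.996], [-0.1, -1.07, 1.77, 1.37, 0, 0, 0.996], [-0.1, -1.07, 1.77, 1.37, 0, 0, 0.996], [-0.1, -1.07, 1.77, 1.37, 0, 0, 0.996], [-0.1, -1.07, 1.77, 1.37, 0, 0, 0.996]]}}

```text
time_s: 3.9
ee_pos: [0.4919, -0.0995, 0.1297]
eef_rot: [-3.142, -0.0, 0.039]
force: [0.7, -0.9, -0.1]
grip_width: 0.0426
grip_force: 0.0
```

```bash
python3 -c "
from h import *
go(.4917,-.102,.08,.03)
im,_=ctrl.camera('side')
c=proj('side',(.4917,-.102,.08)).astype(int); print(c)
w=cv2.resize(im[c[1]-75:c[1]+45,c[0]-80:c[0]+80],(800,600),interpolation=cv2.INTER_CUBIC); save('d2.png',w)
print([ (r['score'],r['point']) for r in ctrl.tip_of('side','dial_grip')])"
```

```text
shift [-0.006  0.049  0.994] turn [-0.     -0.      0.0092] | ee [ 0.4919 -0.0995  0.1297] [-3.1416 -0.      0.0392] t 3.9 F [ 0.72 -0.87 -0.13] M [-0.02  0.17  0.02] w 0.0426 gf 0.0 q [-0.27  0.29  1.76  0.    1.1   1.26]
[288 230]
[(0.55, [291.7, 232.0])]
```

View pics/d2.png

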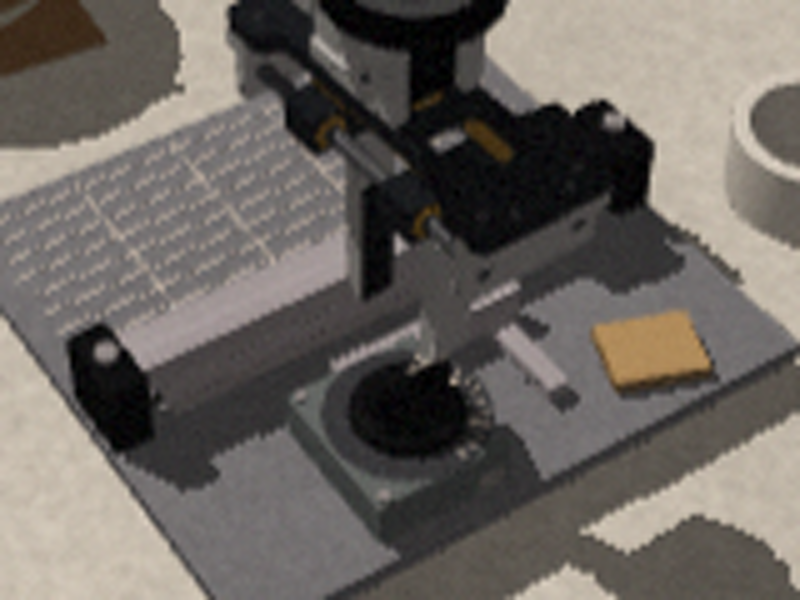

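The view shows the gripper centred over the dial, with the open fingers straddling the bar at about (410,390). I'll descend and close.

>>> {"api": "move_arm", "payload": {"targets": [[-0.1, 0, 0.04, 0.3, 0, 0, 0.01], [-0.1, 0, 0.04, 0.7, 0, 0, 0.01], [-0.1, 0, 0.04, 1.02, 0, 0, 0.01], [-0.1, 0, 0.04, 1.02, 0, 0, 0.01], [-0.5, 0, 0.04, 1.02, 0, 0, 0.01], [-0.9, 0, 0.04, 1.02, 0, 0, 0.01], [-0.9, 0, 0.04, 1.02, 0, 0, 0.01], [-0.9, 0, 0.04, 1.02, 0, 0, 0.01], [-0.9, 0, 0.04, 1.02, 0, 0, 0.01], [-0.9, 0, 0.04, 1.02, 0, 0, 0.01]], "grip_force": 10}}

```text
time_s: 5.0
ee_pos: [0.4922, -0.1014, 0.0791]
eef_rot: [-3.141, -0.001, 0.027]
force: [-0.4, 3.4, 5.5]
grip_width: 0.0113
grip_force: 9.7
```

```bash
python3 -c "
from h import *
go(.4917,-.102,.08,.03)"
```

```text
shift [-0.01   0.012 -0.017] turn [-0.0002 -0.0007 -0.0032] | ee [ 0.4922 -0.1014  0.0791] [-3.1414e+00 -7.0000e-04  2.6800e-02] t 5.0 F [-0.38  3.4   5.52] M [ 0.66  0.37 -0.1 ] w 0.0113 gf 9.7305428571417 q [-0.28  0.36  1.79  0.    0.98  1.27]
```

>>> {"api": "move_arm", "payload": {"targets": [[-0.9, 0, 0, -0.02, 0, 0, 0], [-0.9, 0, 0, -0.02, 0, 0, 0], [-0.9, 0, 0, -0.02, 0, 0, 0], [-0.9, 0, 0, -0.02, 0, 0, 0.1], [-0.9, 0, 0, -0.02, 0, 0, 0.2], [-0.9, 0, 0, -0.02, 0, 0, 0.3], [-0.9, 0, 0, -0.02, 0, 0, 0.4], [-0.9, 0, 0, -0.02, 0, 0, 0.5], [-0.9, 0, 0, -0.02, 0, 0, 0.6], [-0.9, 0, 0, -0.02, 0, 0, 0.7], [-0.9, 0, 0, -0.02, 0, 0, 0.8], [-0.9, 0, 0, -0.02, 0, 0, 0.8]], "grip_force": 35}}

```text
time_s: 6.2
ee_pos: [0.4921, -0.101, 0.0793]
eef_rot: [-3.141, 0.001, -0.777]
force: [5.3, 6.3, -8.9]
grip_width: 0.0109
grip_force: 34.8
```

```bash
python3 -c "
from h import *
go(.4917,-.102,.08,-.80)
im,_=ctrl.camera('top')
A=np.array([.4918,-.1015])
N=260; g=(np.arange(N)-N/2)*.0004; T=[]
for n,z in (('top',.053),('top',.082),('side',.053)):
    im,_=ctrl.camera(n)
    X=A[0]-g[:,None]+0*g[None]; Y=A[1]-g[None]+0*g[:,None]
    K,Rm,t=cam(n); q=(np.stack([X,Y,np.full_like(X,z)],-1)@Rm.T+t)@K.T
    w=cv2.remap(im,(q[...,0]/q[...,2]).astype(np.float32),(q[...,1]/q[...,2]).astype(np.float32),cv2.INTER_CUBIC); T.append(w)
save('d3.png',np.hstack(T))
im,d=ctrl.camera('side')
for n in ['side','top']:
  print([(r['score'],atz(n,r['point'],.025)) for r in ctrl.tip_of(n,'stop_face')])
"
```

```text
shift [ 0.008  0.019 -0.014] turn [-0.0007  0.0006  0.0231] | ee [ 0.4921 -0.101   0.0793] [-3.1409e+00  6.0000e-04 -7.7690e-01] t 6.2 F [ 5.31  6.34 -8.94] M [ 1.21 -1.01 -0.08] w 0.0109 gf 34.76362109184265 q [-0.28  0.36  1.79  0.    0.98  2.07]
[(0.72, array([ 0.53139181, -0.05763598,  0.025     ]))]
[]
```

View pics/d3.png

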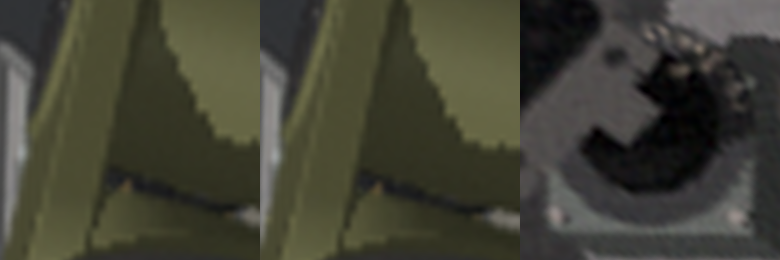

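>>> {"api": "move_arm", "payload": {"targets": [[-0.9, 0, 0, 0, 0, 0, 0.03], [-0.9, 0, 0, 0, 0, 0, 0.03], [-0.9, 0, 0, 0, 0, 0, 0.03], [-0.4, 0, 0, 0, 0, 0, 0.03], [-0.1, 0, 0, 0, 0, 0, 0.03], [-0.1, 0, 0, 0, 0, 0, 0.03], [-0.1, 0, 0, -0.5, 0, 0, 0.03], [-0.1, 0, 0, -1, 0, 0, 0.03], [-0.1, -2, 0, -2, 0, 0, 0], [-0.1, -3, -1, -2, 0, 0, 0], [-0.1, -4, -2, -2, 0, 0, 0], [-0.1, -4, -3, -2, 0, 0, 0]]}}

```text
time_s: 7.75
ee_pos: [0.4409, 0.0746, 0.1748]
eef_rot: [-3.141, -0.001, -0.774]
force: [0.6, -0.4, 0.1]
grip_width: 0.0422
grip_force: 0.0
```

```bash
python3 -c "
from h import *
go(.4917,-.102,.08,-.80)
A=np.array([.4918,-.1015])
N=260; g=(np.arange(N)-N/2)*.0004; T=[]
for n,z in (('top',.053),('top',.082),('side',.053),('side',.062)):
    im,d=ctrl.camera(n)
    X=A[0]-g[:,None]+0*g[None]; Y=A[1]-g[None]+0*g[:,None]
    K,Rm,t=cam(n); q=(np.stack([X,Y,np.full_like(X,z)],-1)@Rm.T+t)@K.T
    w=cv2.remap(im,(q[...,0]/q[...,2]).astype(np.float32),(q[...,1]/q[...,2]).astype(np.float32),cv2.INTER_CUBIC); T.append(w)
save('d4.png',cv2.resize(np.vstack([np.hstack(T[:2]),np.hstack(T[2:])]),(600,600)))
for n in ['side','top']:
  print([(r['score'],atz(n,r['point'],.025)) for r in ctrl.tip_of(n,'stop_face')])
"
```

```text
shift [3.194 1.816 1.898] turn [-0.001  -0.0012  0.0257] | ee [0.4409 0.0746 0.1748] [-3.1406e+00 -1.3000e-03 -7.7430e-01] t 7.75 F [ 0.64 -0.35  0.1 ] M [0.   0.12 0.03] w 0.0422 gf 0.0 q [ 0.09  0.11  1.85 -0.    1.17  2.43]
[(0.6, array([ 0.54129413, -0.05853034,  0.025     ]))]
[(0.55, array([ 0.53707088, -0.06328614,  0.025     ])), (0.29, array([ 0.7141661 , -0.33791789,  0.025     ]))]
```

View pics/d4.png

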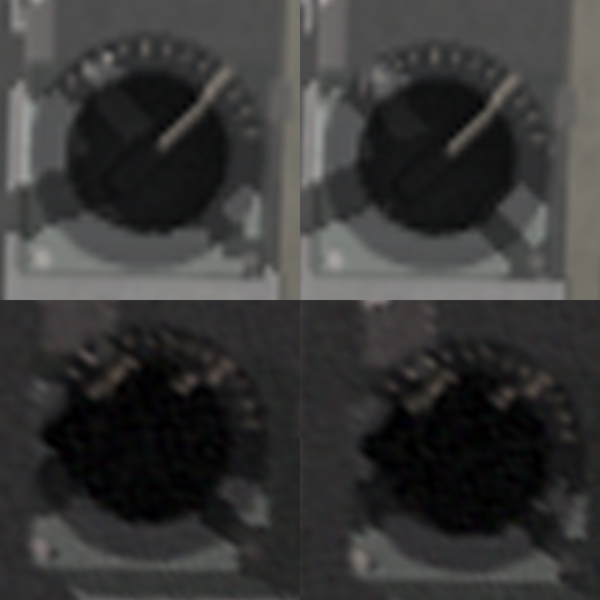

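The pointer at (160,150)→(205,100) runs on into the long mark at (230,70), so they look aligned within a couple of degrees. I'll check that numerically and plan the strip pickup.

```bash
python3 -c "
from h import *
A=np.array([.4918,-.1017])
im,d=ctrl.camera('top')
def rect(z,N=520,s=.0002):
    g=(np.arange(N)-N/2)*s
    X=A[0]-g[:,None]+0*g[None]; Y=A[1]-g[None]+0*g[:,None]
    K,Rm,t=cam('top'); q=(np.stack([X,Y,np.full_like(X,z)],-1)@Rm.T+t)@K.T
    return cv2.remap(im,(q[...,0]/q[...,2]).astype(np.float32),(q[...,1]/q[...,2]).astype(np.float32),cv2.INTER_LINEAR).mean(-1)
v,u=np.indices((520,520)); a=np.arctan2(u-260,260-v); r=np.hypot(u-260,v-260)*.2
for z,r0,r1 in ((.082,3,20),(.053,31,39)):
    w=rect(z); m=(r>r0)&(r<r1)&(a>.55)&(a<1.05)
    t=np.percentile(w[m],75 if z<.06 else 70); mm=m&(w>t)
    W=(w-t)[mm]; print(z,'mean angle',np.degrees(np.average(a[mm],weights=W)))
    C=np.cov(np.stack([u[mm],-v[mm]]),aweights=W); e=np.linalg.eigh(C)[1][:,1]; print('pca cw angle',np.degrees(np.arctan2(e[0],e[1])))
P=cloud('top',d); rr=ctrl.cut_out('top','strip_center')[0]; Q=P[rr['region']&(d>0)]; Q=Q[abs(Q[:,2]-.052)<.006]
print(rr['score'],cv2.minAreaRect((Q[:,:2]*1000).astype(np.float32)),Q[:,2].mean())
go(.50,-.375,.13,-.066)
"
```

```text
0.082 mean angle 42.797249330107526
pca cw angle -134.66243032499528
0.053 mean angle 44.00707565377237
pca cw angle 40.75324218590884
0.75 ((443.58599853515625, -373.4867858886719), (52.81572723388672, 198.74374389648438), 86.12425994873047) 0.052631712806232196
shift [7.086 5.577 0.87 ] turn [ 3.000e-04  3.000e-04 -7.091e-01] | ee [0.4421 0.0722 0.1734] [ 3.1412e+00  1.0000e-04 -7.7510e-01] t 8.15 F [ 0.19  0.61 -0.01] M [0.05 0.13 0.  ] w 0.0421 gf 0.0 q [ 0.08  0.12  1.85 -0.    1.17  2.43]
```

>>> {"api": "move_arm", "payload": {"targets": [[0.5, 7.1, 5.58, 0.5, 0, 0, -0.707], [0.5, 7.1, 5.58, 0.5, 0, 0, -0.707], [0.5, 7.1, 5.58, 0.5, 0, 0, -0.707], [0.5, 7.1, 5.58, 0.5, 0, 0, -0.707], [0.5, 7.1, 5.58, 0.5, 0, 0, -0.707], [0.5, 7.1, 5.58, 0.5, 0, 0, -0.707], [0.5, 7.1, 5.58, 0.5, 0, 0, -0.707], [0.5, 7.1, 5.58, 0.5, 0, 0, -0.707], [0.5, 7.1, 5.58, 0.5, 0, 0, -0.707], [0.5, 7.1, 5.58, 0.8, 0, 0, -0.707], [0.5, 7.1, 5.58, 0.8, 0, 0, -0.707], [0.5, 7.1, 5.58, 0.8, 0, 0, -0.707]]}}

```text
time_s: 9.35
ee_pos: [0.5001, -0.3753, 0.1326]
eef_rot: [-3.14, 0.001, -0.069]
force: [0.0, 0.6, 0.4]
grip_width: 0.0706
grip_force: 0.0
```

```bash
python3 -c "
from h import *
go(.4985,-.3774,.0597,-.068)"
```

```text
shift [-0.026  0.047  1.458] turn [-0.0011  0.0015 -0.0008] | ee [ 0.5001 -0.3753  0.1326] [-3.1405e+00  1.5000e-03 -6.8800e-02] t 9.35 F [0.02 0.6  0.44] M [-0.01  0.15  0.01] w 0.0706 gf 0.0 q [-0.7   0.54  1.38  0.    1.22  0.94]
```

>>> {"api": "move_arm", "payload": {"targets": [[0.5, 0, 0.04, 0.5, 0, 0, 0], [0.5, 0, 0.04, 1.0, 0, 0, 0], [0.5, 0, 0.04, 1.4, 0, 0, 0], [0.5, 0, 0.04, 1.46, 0, 0, 0], [0.5, 0, 0.04, 1.46, 0, 0, 0], [0.2, 0, 0.04, 1.46, 0, 0, 0], [-0.1, 0, 0.04, 1.46, 0, 0, 0], [-0.1, 0, 0.04, 1.46, 0, 0, 0], [-0.1, 0, 0.04, 1.46, 0, 0, 0], [-0.1, 0, 0.04, 1.46, 0, 0, 0]], "grip_force": 15}}

```text
time_s: 10.35
ee_pos: [0.5014, -0.3765, 0.0615]
eef_rot: [3.141, -0.001, -0.066]
force: [-0.8, 1.6, 6.3]
grip_width: 0.0498
grip_force: 15.0
```

```bash
python3 -c "
from h import *
go(.4985,-.3774,.0597,-.068)"
```

```text
shift [-0.057  0.022  0.036] turn [ 0.0007 -0.001   0.0018] | ee [ 0.5014 -0.3765  0.0615] [ 3.1409e+00 -1.0000e-03 -6.6200e-02] t 10.35 F [-0.76  1.59  6.25] M [0.24 0.36 0.04] w 0.0498 gf 14.976440817117691 q [-0.7   0.63  1.43 -0.    1.08  0.93]
```

>>> {"api": "move_arm", "payload": {"targets": [[-0.1, 0, 0, 0, 0, 0, 0], [-0.1, 0, 0, -0.1, 0, 0, 0], [-0.1, 0, 0, -0.4, 0, 0, 0], [-0.1, 0, 0, -1, 0, 0, 0], [-0.1, 0, 0, -1.7, 0, 0, 0], [-0.1, 0, 0, -1.8, 0, 0, 0], [-0.1, 0, 0, -1.8, 0, 0, 0], [-0.1, 0, 0, -1.8, 0, 0, 0]], "grip_force": 30}}

```text
time_s: 11.15
ee_pos: [0.5008, -0.376, 0.1498]
eef_rot: [-3.141, 0.001, -0.066]
force: [0.2, -0.5, -0.3]
grip_width: 0.0495
grip_force: 30.0
```

```bash
python3 -c "
from h import *
im,d=ctrl.camera('side'); P=cloud('side',d)
for r in ctrl.cut_out('side','strip_center')[:2]:
  Q=P[r['region']&(d>0)]; Q=Q[Q[:,2]>.08]; print(r['score'],len(Q))
  if len(Q)<30: continue
  o=ctrl.get_obs(); X=R.from_euler('xyz',o['eef_rot']).inv().apply(Q-o['ee_pos'])*1000
  for lo in range(-180,80,20):
    b=X[(X[:,0]>=lo)&(X[:,0]<lo+20)]
    if len(b)>5: print(lo,len(b),'z',np.percentile(b[:,2],[10,50,90]).round(1),'y',np.percentile(b[:,1],[2,98]).round(1))
go(.53,.21,.12,1.556)
save('lift.png',im[200:400,200:500])
for n in ['side']: print([(r['score'],r['point']) for r in ctrl.tip_of(n,'strip_center')])
"
```

```text
0.78 2663
-160 305 z [ 7.6  9.1 12. ] y [-19.4  29.4]
-140 329 z [ 7.4  9.  10.5] y [-19.9  29.1]
-120 319 z [ 7.3  8.8 10.4] y [-20.5  28.7]
-100 309 z [ 7.3  8.7 10.3] y [-20.8  28.2]
-80 297 z [ 7.1  8.7 10.3] y [-20.8  28. ]
-60 290 z [ 7.2  8.6 10.3] y [-21.8  27.7]
-40 293 z [ 7.1  8.5 10.3] y [-22.   27.5]
-20 278 z [6.8 8.3 9.9] y [-22.5  28.3]
0 189 z [7.  8.3 9.7] y [-22.9  16.1]
20 54 z [ 7.2  8.6 10. ] y [-23.  26.]
shift [ -0.19  -11.731   0.602] turn [-2.4000e-03  3.0000e-04 -1.6222e+00] | ee [ 0.5007 -0.3759  0.1493] [-3.1403e+00  1.7000e-03 -6.6200e-02] t 11.25 F [ 0.27 -0.25 -0.95] M [-0.01  0.15 -0.02] w 0.049 gf 29.95887190103531 q [-0.7   0.53  1.36  0.    1.25  0.93]
[(0.63, [354.5, 315.3])]
```

View pics/lift.png

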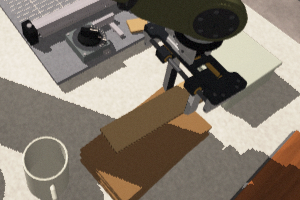

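The strip is held level (its top about 8.5 mm below the TCP, and the strip sticks out below the tips), with nothing else disturbed. Carrying it to the feed side.

```bash
python3 -c "
from h import *
go(.5407,.1986,.145,1.555)"
```

```text
shift [  0.036 -11.519   0.102] turn [-2.2000e-03  3.0000e-04 -1.6212e+00] | ee [ 0.5008 -0.376   0.1494] [-3.1404e+00  1.6000e-03 -6.6200e-02] t 11.3 F [ 0.39  0.34 -0.5 ] M [-0.04  0.11 -0.04] w 0.0492 gf 29.95872974395752 q [-0.7   0.53  1.36 -0.    1.25  0.93]
```

>>> {"api": "move_arm", "payload": {"targets": [[-0.1, 0.03, -11.5, 0.1, 0, 0, -1.62], [-0.1, 0.03, -11.5, 0.1, 0, 0, -1.62], [-0.1, 0.03, -11.5, 0.1, 0, 0, -1.62], [-0.1, 0.03, -11.5, 0.1, 0, 0, -1.62], [-0.1, 0.03, -11.5, 0.1, 0, 0, -1.62], [-0.1, 0.03, -11.5, 0.1, 0, 0, -1.62], [-0.1, 0.03, -11.5, 0.1, 0, 0, -1.62], [-0.1, 0.03, -11.5, 0.1, 0, 0, -1.62], [-0.1, 0.03, -11.5, 0.1, 0, 0, -1.62], [-0.1, 0.03, -11.5, 0.1, 0, 0, -1.62], [-0.1, 0.03, -11.5, 0.1, 0, 0, -1.62], [-0.1, 0.03, -11.5, 0.1, 0, 0, -1.62]]}}

```text
time_s: 12.5
ee_pos: [0.54, 0.2008, 0.1448]
eef_rot: [-3.14, 0.0, 1.561]
force: [1.0, 0.2, -0.5]
grip_width: 0.0496
grip_force: 30.0
```

```bash
python3 -c "
from h import *
go(.5407,.1986,.055,1.555)"
```

```text
shift [-0.045  0.016  1.796] turn [-0.0011  0.      0.0056] | ee [0.54   0.2008 0.1448] [-3.1405  0.      1.5606] t 12.5 F [ 1.    0.15 -0.55] M [-0.05  0.    0.01] w 0.0496 gf 29.957478046417236 q [0.29 0.43 1.53 0.   1.19 0.3 ]
```

>>> {"api": "move_arm", "payload": {"targets": [[-0.1, 0, 0.02, 0.7, 0, 0, 0.005], [-0.1, 0, 0.02, 1.4, 0, 0, 0.005], [-0.1, 0, 0.02, 1.85, 0, 0, 0.005], [-0.1, 0, 0.02, 1.85, 0, 0, 0.005], [-0.1, 0, 0.02, 1.85, 0, 0, 0.005]]}}

```text
time_s: 13.0
ee_pos: [0.5418, 0.1974, 0.0534]
eef_rot: [-3.141, 0.0, 1.549]
force: [0.5, 1.0, 0.1]
grip_width: 0.0491
grip_force: 30.0
```

```bash
cat > look.py <<'E'
from h import *
import sys
np.set_printoptions(precision=1,suppress=True)
O=np.array([.5375,-.004]); 
T=[]
for n in ['top','side']:
    im,d=ctrl.camera(n); P=cloud(n,d)
    N=(400,520); s=.0008
    g0=(np.arange(N[0])-200)*s; g1=(np.arange(N[1])-260)*s
    X=O[0]-g0[:,None]+0*g1[None]; Y=O[1]+.06-g1[None]+0*g0[:,None]
    for r in ctrl.cut_out(n,'strip_center')[:1]:
        Q=P[r['region']&(d>0)]; Q=Q[(Q[:,2]>.02)&(Q[:,2]<.07)]*1000
        print(n,'strip',r['score'],len(Q),cv2.minAreaRect(Q[:,:2].astype(np.float32)),'zmed',np.median(Q[:,2]))
        for y in range(-60,260,25):
            b=Q[abs(Q[:,1]-y)<12]
            if len(b)>15: print(y,len(b),'z',np.median(b[:,2]),'x',np.percentile(b[:,0],[2,98]))
        print('ymin',np.percentile(Q[:,1],[.5,99.5]))
    T.append((im,d,P))
    for k in ['bed_mid','leaf_lip','stop_face']:
        z={'bed_mid':.025,'leaf_lip':.042,'stop_face':.025}[k]
        for r in ctrl.tip_of(n,k)[:1]: print(n,k,round(r['score'],2),atz(n,r['point'],z)[:2]*1000)
go(*map(float,sys.argv[1:5]))
import pickle; pickle.dump(T,open('last.pkl','wb'))
E
python3 look.py .5407 .1986 .0425 1.555
python3 - <<'E'
import pickle,cv2,numpy as np
from h import save
T=pickle.load(open('last.pkl','rb'))
a=cv2.resize(T[0][0][130:280,210:360],(400,400),interpolation=cv2.INTER_CUBIC); b=cv2.resize(T[1][0][130:280,190:340],(400,400),interpolation=cv2.INTER_CUBIC)
save('pre.png',np.hstack([a,b]))
E
```

```text
top strip 0.74 993 ((542.5318603515625, 106.3856201171875), (129.4827117919922, 54.06135559082031), 89.37950897216797) zmed 44.616343575365036
40 77 z 44.213341895970856 x [517.3 563.3]
65 187 z 44.396405589168715 x [515.4 563.7]
90 182 z 44.642608971320286 x [515.5 564.2]
115 185 z 44.73401002519321 x [515.8 569.3]
140 186 z 44.7580691779366 x [516.  564.8]
165 124 z 44.716892880837875 x [516.5 565. ]
ymin [ 43.9 168.7]
top leaf_lip 0.82 [538.2  20. ]
top stop_face 0.8 [530.2 -69.9]
side strip 0.92 884 ((548.7984008789062, 137.47247314453125), (203.0670166015625, 64.1873550415039), 88.99169158935547) zmed 45.06011648498489
40 97 z 44.381088409622954 x [517.  567.1]
65 126 z 44.90001474049062 x [517.4 566.4]
90 121 z 45.00971875637681 x [516.9 566.5]
115 112 z 45.23983786471017 x [517.5 566.2]
140 107 z 45.11184949799593 x [518.2 566.2]
165 105 z 45.2083145903189 x [517.8 565.7]
190 96 z 45.36980471937534 x [518.4 568.1]
215 66 z 45.53135523036511 x [531.9 567. ]
240 19 z 45.69251629341022 x [541.9 566.2]
ymin [ 37.4 234.8]
side bed_mid 0.97 [533.6   1.1]
side leaf_lip 0.74 [535.6  29.3]
side stop_face 0.65 [537. -61.]
shift [ 0.  -0.   0.2] turn [ 0. -0. -0.] | ee [0.5 0.2 0.1] [ 3.1 -0.   1.5] t 13.5 F [ 0.1  0.1 -0.7] M [-0.   0.1  0. ] w 0.0492 gf 29.958706498146057 q [ 0.3  0.5  1.6 -0.   1.   0.3]
```

View pics/pre.png

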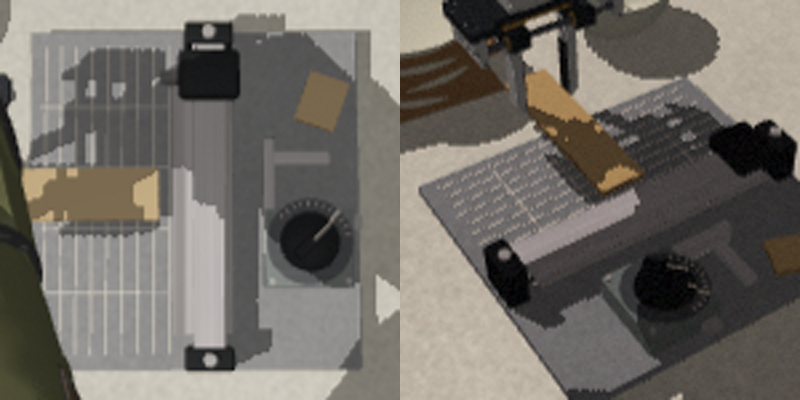

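The pictures show the strip level and square to the bed with its leading end short of the rail, and the pointer still on the mark. Lowering and feeding in.

>>> {"api": "move_arm", "payload": {"targets": [[-0.1, 0, 0, 0.1, 0, 0, 0], [-0.1, 0, 0, 0.22, 0, 0, 0], [-0.1, 0, 0, 0.22, 0, 0, 0], [-0.1, -0.2, 0, 0.22, 0, 0, 0], [-0.1, -0.4, 0, 0.22, 0, 0, 0], [-0.1, -0.6, 0, 0.22, 0, 0, 0], [-0.1, -0.8, 0, 0.22, 0, 0, 0], [-0.1, -0.8, 0, 0.22, 0, 0, 0]]}}

```text
time_s: 14.3
ee_pos: [0.5409, 0.1558, 0.0424]
eef_rot: [3.141, 0.0, 1.547]
force: [-0.0, -2.0, 4.1]
grip_width: 0.0494
grip_force: 30.0
```

```bash
sed -i 's/^go(\*/np.set_printoptions(precision=4);go(*/' look.py; python3 look.py .5393 .1086 .0425 1.555
```

```text
top strip 0.96 596 ((539.35498046875, 74.01559448242188), (85.14686584472656, 47.06597900390625), 89.12387084960938) zmed 34.26356248983556
40 142 z 34.26356248983556 x [518.1 559.3]
65 165 z 33.90886242132769 x [515.8 561.5]
90 169 z 34.55123620141181 x [516.2 562.7]
115 90 z 34.106798051876794 x [519.2 562.9]
ymin [ 31.3 116. ]
top bed_mid 0.98 [545.2  -9.5]
top leaf_lip 0.88 [540.3  22.2]
top stop_face 0.83 [539.8 -70.1]
side strip 0.57 667 ((541.1406860351562, 115.09861755371094), (164.21343994140625, 51.58476257324219), 89.27940368652344) zmed 33.74188378183554
40 86 z 34.42572396559085 x [515.1 563.6]
65 115 z 33.608534180089016 x [515.2 564.2]
90 121 z 33.78677399231493 x [515.5 564.7]
115 111 z 33.36472464713938 x [516.8 566.5]
140 100 z 33.979640893695496 x [516.5 562.8]
165 73 z 33.56459879668778 x [524.2 562.6]
190 37 z 33.78350869318 x [536.6 562.9]
ymin [ 35.4 193.8]
side bed_mid 0.58 [525.4 -17.2]
side leaf_lip 0.57 [531.8  35.5]
side stop_face 0.88 [528.8 -54.7]
shift [-0.975 -0.013 -0.003] turn [ 0.0004  0.0005 -0.0059] | ee [0.541  0.1573 0.0423] [3.1411 0.0005 1.5491] t 14.8 F [-0.15 -4.13  5.88] M [-0.76  0.09 -0.  ] w 0.0495 gf 29.974641501903534 q [ 0.22  0.54  1.64 -0.    0.97  0.24]
```

>>> {"api": "move_arm", "payload": {"targets": [[-0.1, 0, 0, -0.01, 0, 0, 0], [-0.1, -0.2, 0, -0.01, 0, 0, 0], [-0.1, -0.4, 0, -0.01, 0, 0, 0], [-0.1, -0.6, 0, -0.01, 0, 0, 0], [-0.1, -0.8, 0, -0.01, 0, 0, 0], [-0.1, -0.9, 0, -0.01, 0, 0, 0], [-0.1, -0.95, 0, -0.01, 0, 0, 0], [-0.1, -0.95, 0, -0.01, 0, 0, 0], [-0.1, -0.95, 0, -0.01, 0, 0, 0]]}}

```text
time_s: 15.7
ee_pos: [0.5397, 0.1101, 0.0426]
eef_rot: [-3.142, -0.0, 1.549]
force: [-1.4, 0.4, -1.0]
grip_width: 0.0497
grip_force: 30.0
```

```bash
python3 look.py .5393 .1000 .0425 1.553 | grep -v '^[-0-9]'
python3 - <<'E'
import pickle,cv2,numpy as np
from h import save
T=pickle.load(open('last.pkl','rb'))
a=cv2.resize(T[0][0][160:250,260:350],(400,400),interpolation=cv2.INTER_CUBIC); b=cv2.resize(T[1][0][160:260,220:320],(400,400),interpolation=cv2.INTER_CUBIC)
save('in.png',np.hstack([a,b]))
E
```

```text
top bed_mid 0.76 [536.9  -6.8]
top leaf_lip 0.9 [532.1  21.3]
top stop_face 0.5 [536.5 -67.4]
side strip 0.89 640 ((539.2352905273438, 55.97594451904297), (212.0043182373047, 58.58207702636719), 87.7576904296875) zmed 33.930141148136116
ymin [-48.4 151.6]
side bed_mid 0.59 [535.3  -7. ]
side leaf_lip 0.91 [531.1  37.8]
side stop_face 0.53 [533.1 -65.3]
shift [-0.199 -0.004  0.002] turn [-0.      0.     -0.0041] | ee [0.5397 0.1099 0.0426] [-3.1415  0.      1.5489] t 16.2 F [ 0.72  0.24 -0.6 ] M [-0.07  0.04 -0.02] w 0.0496 gf 29.97432231903076 q [ 0.13  0.51  1.67 -0.    0.96  0.16]
```

View pics/in.png

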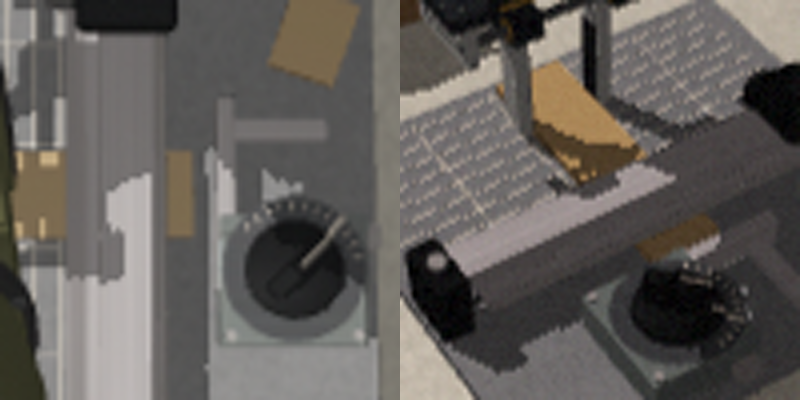

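The strip end shows between rail and stop at top-crop column 193, with the stop face at about 217, a gap of roughly 10 mm. I'll close it slowly while watching the force.

```bash
python3 -c "
from h import *
import pickle
print(atz('top',(303.4,203.9),.033),atz('top',(308.9,195),.048))
T=pickle.load(open('last.pkl','rb'))
im,d,P=T[0]
# strip end & stop via depth rows
for v in range(184,214,3):
    print(v,[(int(P[v,u,1]*1000),int(P[v,u,2]*1000)) for u in range(299,315)])
"
```

```text
[ 0.53496437 -0.04660668  0.033     ] [ 0.55593074 -0.06002227  0.048     ]
184 [(-36, 24), (-39, 28), (-41, 27), (-44, 27), (-47, 25), (-49, 24), (-52, 25), (-55, 26), (-57, 26), (-58, 44), (-60, 49), (-63, 49), (-66, 47), (-69, 43), (-73, 27), (-76, 24)]
187 [(-36, 24), (-39, 26), (-41, 24), (-44, 24), (-47, 23), (-49, 24), (-52, 24), (-54, 24), (-57, 28), (-58, 42), (-60, 50), (-63, 48), (-66, 45), (-68, 45), (-72, 32), (-74, 37)]
190 [(-36, 20), (-39, 26), (-41, 24), (-44, 27), (-46, 26), (-49, 25), (-52, 22), (-54, 27), (-57, 26), (-58, 41), (-60, 48), (-63, 43), (-65, 46), (-68, 47), (-71, 36), (-74, 36)]
193 [(-36, 26), (-38, 25), (-41, 27), (-44, 24), (-46, 22), (-49, 27), (-51, 27), (-54, 24), (-56, 29), (-58, 41), (-60, 51), (-62, 48), (-65, 48), (-67, 52), (-72, 26), (-75, 28)]
196 [(-35, 33), (-38, 35), (-40, 35), (-43, 37), (-46, 26), (-49, 25), (-51, 26), (-54, 27), (-56, 26), (-58, 39), (-60, 49), (-62, 46), (-65, 48), (-67, 49), (-72, 25), (-74, 28)]
199 [(-35, 33), (-37, 35), (-40, 33), (-43, 33), (-46, 20), (-49, 24), (-51, 25), (-54, 26), (-56, 26), (-58, 35), (-60, 47), (-62, 46), (-65, 48), (-67, 50), (-72, 27), (-75, 22)]
202 [(-35, 35), (-37, 36), (-40, 36), (-43, 34), (-46, 24), (-48, 27), (-51, 24), (-53, 27), (-56, 24), (-58, 39), (-59, 46), (-62, 50), (-64, 48), (-67, 51), (-71, 27), (-74, 30)]
205 [(-35, 36), (-37, 35), (-40, 31), (-43, 31), (-46, 23), (-48, 26), (-51, 21), (-53, 24), (-56, 25), (-58, 34), (-59, 47), (-62, 46), (-64, 51), (-67, 48), (-71, 25), (-74, 25)]
208 [(-35, 29), (-37, 36), (-39, 38), (-42, 35), (-45, 26), (-48, 28), (-51, 25), (-53, 25), (-56, 25), (-58, 33), (-59, 52), (-61, 53), (-64, 53), (-66, 49), (-69, 52), (-71, 53)]
211 [(-34, 36), (-37, 34), (-40, 33), (-42, 36), (-44, 36), (-48, 25), (-50, 25), (-53, 23), (-55, 29), (-58, 30), (-58, 54), (-61, 54), (-63, 52), (-66, 53), (-68, 55), (-71, 54)]
```

>>> {"api": "move_arm", "payload": {"targets": [[-0.1, -0.08, 0, 0, 0, 0, 0], [-0.1, -0.14, 0, 0, 0, 0, 0], [-0.1, -0.18, 0, 0, 0, 0, 0], [-0.1, -0.2, 0, 0, 0, 0, 0], [-0.1, -0.2, 0, 0, 0, 0, 0], [-0.1, -0.2, 0, 0, 0, 0, 0]]}}

```text
time_s: 16.8
ee_pos: [0.5395, 0.0999, 0.0426]
eef_rot: [3.142, 0.0, 1.549]
force: [-0.1, 0.2, -0.7]
grip_width: 0.0496
grip_force: 30.0
```

>>> {"api": "move_arm", "payload": {"targets": [[-0.1, -0.01, 0, 0, 0, 0, 0], [-0.1, -0.02, 0, 0, 0, 0, 0], [-0.1, -0.03, 0, 0, 0, 0, 0], [-0.1, -0.03, 0, 0, 0, 0, 0], [-0.1, -0.03, 0, 0, 0, 0, 0]]}}

```text
time_s: 17.3
ee_pos: [0.5395, 0.0984, 0.0426]
eef_rot: [3.142, 0.0, 1.549]
force: [1.1, 0.7, 0.2]
grip_width: 0.0492
grip_force: 30.0
```

>>> {"api": "move_arm", "payload": {"targets": [[-0.1, -0.01, 0, 0, 0, 0, 0], [-0.1, -0.02, 0, 0, 0, 0, 0], [-0.1, -0.02, 0, 0, 0, 0, 0], [-0.1, -0.02, 0, 0, 0, 0, 0]]}}

```text
time_s: 17.7
ee_pos: [0.5395, 0.0974, 0.0426]
eef_rot: [-3.142, 0.0, 1.549]
force: [1.0, -0.5, 0.2]
grip_width: 0.0494
grip_force: 30.0
```

```bash
cat > gap.py <<'E'
from h import *
im,d=ctrl.camera('top')
g=im.astype(int)
s=g[:,:,0]-g[:,:,2]  # red minus blue: board is brown
print('R-B row mean',[int(x) for x in s[197:209,298:314].mean(0)])
print('gray',[int(x) for x in g[197:209,298:314].mean((0,2))])
for v0 in (195,199,203,207): print(v0,[int(x) for x in s[v0:v0+3,298:314].mean(0)])
o=ctrl.get_obs(); print(o['ee_pos'],o['force'],o['moment'])
E
python3 gap.py
```

```text
R-B row mean [41, 43, 43, 43, 43, 43, 62, 63, 63, 63, 31, 8, 6, 6, 5, 1]
gray [101, 102, 102, 102, 102, 102, 158, 164, 164, 164, 143, 174, 175, 173, 154, 98]
195 [41, 43, 44, 43, 44, 43, 48, 55, 56, 62, 29, 7, 7, 6, 5, 2]
199 [41, 43, 43, 43, 43, 43, 63, 63, 63, 63, 30, 8, 6, 6, 6, 2]
203 [41, 43, 43, 43, 43, 43, 62, 63, 63, 63, 27, 7, 6, 6, 5, 2]
207 [41, 44, 43, 43, 43, 43, 62, 63, 63, 63, 38, 8, 4, 2, 2, 0]
[0.53948464 0.0973851  0.04261127] [-0.0715569   0.04516664 -0.80974096] [-0.01112963  0.06909461 -0.03699936]
```

>>> {"api": "move_arm", "payload": {"targets": [[-0.1, -0.01, 0, 0, 0, 0, 0], [-0.1, -0.01, 0, 0, 0, 0, 0], [-0.1, -0.01, 0, 0, 0, 0, 0]]}}

```text
time_s: 18.05
ee_pos: [0.5395, 0.0971, 0.0426]
eef_rot: [3.142, -0.0, 1.549]
force: [0.3, 2.1, -0.0]
grip_width: 0.0491
grip_force: 30.0
```

>>> {"api": "move_arm", "payload": {"targets": [[-0.1, -0.01, 0, 0, 0, 0, 0], [-0.1, -0.01, 0, 0, 0, 0, 0], [-0.1, -0.01, 0, 0, 0, 0, 0]]}}

```text
time_s: 18.35
ee_pos: [0.5396, 0.0969, 0.0427]
eef_rot: [3.141, -0.001, 1.549]
force: [0.4, 5.6, -0.7]
grip_width: 0.0495
grip_force: 30.0
```

Contact at about 5.6 N, below the 9 N limit. Next I'll relax the push slightly and press the strip down on the bed.

>>> {"api": "move_arm", "payload": {"targets": [[-0.1, 0.004, 0, 0.01, 0, 0, 0], [-0.1, 0.004, 0, 0.02, 0, 0, 0], [-0.1, 0.004, 0, 0.025, 0, 0, 0], [-0.1, 0.004, 0, 0.025, 0, 0, 0], [-0.1, 0.004, 0, 0.025, 0, 0, 0]], "grip_force": 40}}

```text
time_s: 18.85
ee_pos: [0.5397, 0.097, 0.0423]
eef_rot: [3.141, -0.001, 1.549]
force: [-4.5, 4.5, 10.8]
grip_width: 0.0491
grip_force: 40.0
```

```bash
python3 gap.py; python3 look.py .5393 .097 .0425 1.553
```

```text
R-B row mean [41, 43, 43, 43, 43, 43, 62, 63, 63, 63, 36, 9, 6, 6, 5, 2]
gray [101, 102, 102, 102, 102, 102, 158, 164, 164, 164, 147, 175, 175, 173, 154, 98]
195 [41, 43, 43, 43, 43, 43, 49, 55, 55, 56, 27, 7, 7, 6, 6, 2]
199 [41, 43, 43, 43, 43, 43, 62, 63, 63, 63, 34, 9, 7, 6, 6, 2]
203 [41, 43, 43, 43, 43, 43, 62, 63, 63, 63, 39, 9, 6, 6, 6, 1]
207 [41, 43, 43, 43, 43, 43, 62, 63, 63, 63, 40, 9, 3, 3, 3, 0]
[0.53968822 0.09697076 0.04228321] [-4.80196242  4.4171199  10.95091976] [ 0.77132315  0.94627652 -0.07957372]
top strip 0.9 340 ((535.8473510742188, -8.416091918945312), (100.39598846435547, 51.143943786621094), 89.13683319091797) zmed 34.236014472516814
-60 89 z 34.02617312256897 x [512.2 560.2]
-35 131 z 34.16611819823008 x [514.  560.5]
40 104 z 34.31176678695499 x [513.  561.6]
ymin [-58.6  41.9]
top bed_mid 0.61 [537.   -6.5]
top leaf_lip 0.87 [531.1  26.5]
top stop_face 0.56 [530.8 -66. ]
side strip 0.6 528 ((539.6380615234375, 43.73968505859375), (187.90455627441406, 52.15934753417969), 88.71072387695312) zmed 33.54772627737265
-35 103 z 33.419546114256086 x [514.9 563.6]
40 84 z 33.621194898069646 x [515.6 564.2]
65 130 z 33.44998800492331 x [514.8 564.7]
90 106 z 33.80439284449187 x [515.4 563.1]
115 63 z 33.946227715610185 x [530.1 563.4]
140 19 z 33.28058506100789 x [541.7 562.9]
ymin [-49.1 135.5]
side bed_mid 0.63 [543.4  -1.1]
side leaf_lip 0.72 [542.5  30.1]
side stop_face 0.78 [536.7 -56.7]
shift [ 0.001 -0.008 -0.004] turn [ 0.0008 -0.0006 -0.0042] | ee [0.5397 0.0969 0.0423] [ 3.1408 -0.0006  1.5488] t 19.4 F [-4.84  3.68 11.21] M [ 0.74  0.85 -0.06] w 0.0491 gf 39.96592462062836 q [0.11 0.51 1.68 0.   0.95 0.13]
```

```bash
python3 -c "
from h import *
A=np.array([.4918,-.1017])
im,d=ctrl.camera('top'); P=cloud('top',d)*1000
N=520;g=(np.arange(N)-N/2)*.0002
X=A[0]-g[:,None]+0*g[None]; Y=A[1]-g[None]+0*g[:,None]
K,Rm,t=cam('top'); q=(np.stack([X,Y,np.full_like(X,.082)],-1)@Rm.T+t)@K.T
w=cv2.remap(im,(q[...,0]/q[...,2]).astype(np.float32),(q[...,1]/q[...,2]).astype(np.float32),cv2.INTER_LINEAR).mean(-1)
v,u=np.indices((520,520)); a=np.arctan2(u-260,260-v); r=np.hypot(u-260,v-260)*.2
m=(r>3)&(r<20)&(a>.55)&(a<1.05); tt=np.percentile(w[m],70); mm=m&(w>tt)
print('pointer',np.degrees(np.average(a[mm],weights=(w-tt)[mm])))
# trimmer heading: right (-y) edge of bed and rail outer edge, sub-pixel by depth threshold
xs=[];ys=[]
for vv in range(150,262):
    c=[k for k in range(330,360) if P[vv,k,2]>14]
    if c: k=max(c); xs.append(P[vv,k,0]); ys.append(P[vv,k,1])
xs=np.array(xs);ys=np.array(ys);p=np.polyfit(xs,ys,1);ok=abs(ys-np.polyval(p,xs))<5;print('far bed edge slope deg',np.degrees(np.arctan(np.polyfit(xs[ok],ys[ok],1)[0])),ok.sum())
for r in ctrl.cut_out('top','leaf')[:1]: pass
m=(P[...,2]>60)&(P[...,2]<74)&(abs(P[...,0]-500)<110)&(abs(P[...,1]+3)<25); Q=P[m]
pc=np.linalg.eigh(np.cov(Q[:,:2].T))[1][:,1]; print('rail dir deg',np.degrees(np.arctan(pc[1]/pc[0])),len(Q))
"
```

```text
pointer 42.920390584601016
far bed edge slope deg -2.0090267041864203 22
rail dir deg -0.4705269823673546 1106
```

```bash
python3 -c "
from station import ctrl
print(ctrl.hand_in())"
```

```text
the job is handed in; nothing more can be done
None
```

The job is handed in, with no verdict returned: the dial pointer is on the long mark (within about 2°), and the strip is under the leaf, square to within about 0.5° and against the back stop at about 4 N, held and pressed flat at about 11 N.

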